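Lock a twin-cup suction lifter onto a glass pane

ROBOT

A 7-joint arm with a two-finger parallel gripper is mounted at the origin on the work surface. World frame = base frame: x ahead of the robot, y to its left, z up, the work surface at z = 0. Lengths are in m, angles in degrees, forces in N, time in s.
With the tool pointing down it reaches from about 0.425 to 0.95 m from the base axis. Payload 4.7 kg.
Tool frame: the origin (TCP) lies where the fingers leave the gripper's body, on its centre line; the fingertips stand 70 mm ahead of it and the grasp point (between the pads) lies 51 mm ahead of it; y points along the fingers, x is the direction in which the jaws open and shut, and the axes are right-handed (so a half turn about y gives the same grasp; the last joint's range is limited). The gripper opens to 87 mm and grips with 3 to 60 N. Pads are 19 mm wide; open, the fingers measure 117 mm over their backs; the gripper's body (75 mm by 190 mm) begins 51 mm behind the grasp point.
Start: joints at [-77.573, 26.849, -2.785, 87.806, 1.381, 65.374, -4.715], TCP at [0.164, 0.655, 0.292] pointing down, gripper open.
Joint ranges: [-148.3, 148.3], [-19.14, 114.17], [-79.39, 73.82], [5.75, 140.21], [-59.74, 239.74], [12.07, 113.84], [-152.46, 152.46]. Speed limits (degrees/s): [147.25, 147.25, 180, 180, 180, 180, 180].

INTERFACE

Orientations are given as a 3x3 rotation matrix whose columns are the frame's x, y, z axes.
In Python, from bench import r gives the robot as it stands.
- The arm moves only by the tool step_arm, never from a script. Its argument "targets" is a list of rows, each a list of 7 numbers: the closure, from 0 (fully open) to 1 (shut), then the shift along the world's x, y, z in units of 100 mm (1.0 is 100 mm), then the turn, a rotation vector about the world's x, y, z in units of pi/2 rad (1.0 is pi/2 rad). In form: [[gripper, dx, dy, dz, ax, ay, az], ...]. A call has 1 to 5 rows; each row shifts and turns the commanded pose from where the row before left it; what a row does not reach is not made up. A row lasts 1/12 s, in which the tool goes at most 41.7 mm and 7.16 degrees, less where a joint would pass 70% of its speed; a pose out of reach is approached as far as the arm can. A call with a number of a shift or a turn outside -1 to 1 is refused whole. A call with a gripper value outside its range is refused whole. The fingers move at their own pace and stop on an object; the grip force is fixed at half the most. Time passes only in rows, so rows that do not move let the fingers close. It gives the time, the measured TCP pose, the force and the opening at its end, in the units of the state.
- r.read_state(): the state, without advancing time (a new reading comes with each control period).
- r.grab_frame(name): name is "side" or "top"; returns the picture (420x560x3 uint8, red, green, blue); there is no depth.
- r.camera_model(name): a dict with "fx", "fy", "cx", "cy" (pixels), "distortion" ([k1, k2, p1, p2, k3] as OpenCV has them; the pictures are not rectified), "view" (4x4, takes a point from world to camera coordinates). Camera axes: x right, y down, z forward; pixel columns grow to the right and rows downward; lengths in m; the calibration is good to about 2 mm. A picture is of the moment at which its call begins. camera_model takes no time and is no camera call.
- r.close_job(): hands the job in, once; it reports no verdict.
The state is a dict: "clock": time; "q": joint angles; "dq": joint speeds; "joint_efforts": joint torques, N m; "tool_pos": TCP position; "tool_rot": TCP orientation; "force": force on the tool from outside, world axes, zero at the start; "torque": the same for the moment, N m; "opening": finger opening in m.
Only numpy, scipy, OpenCV 4.12 (cv2) and the standard library are available. Lean on these libraries where they do the work, as an engineer would, in place of code of your own. Each camera call takes 0.05 s, during which the arm holds its last target.

TASK

Stand the suction lifter on the glass pane, centred and lined up with the pane's long side, and let go of it. Then press each of its two steel levers down until it snaps over and stays flat. Press gently, only as hard as it takes to snap: a harder push cracks the glass. Leave the other things on the shelf where they are.

Things in the scene. Friction and masses are not known exactly. Their poses are not given: they have to be found in the camera images.
- lifter: Loose twin-cup suction lifter, 0.5 to 0.8 kg, 230 mm long: two round black rubber cups 86 mm across, centred 72 mm either side of the middle, cast metal shells, a raised black bar handle between them, a steel lever standing up over each cup. Origin: middle of the underside of the cups; x along its length, z up. It starts standing on the shelf
- handle (a point): Middle of the lifter's bar handle, its grip point, 83 mm above the underside. Bar along the lifter's x, 86 mm long, 26 mm wide, 22 mm high; grip across its width
- press_a (a point): Point fixed in the lifter at underside height, under the place to press lever_a, 100 mm from the lifter's centre, 50 mm outward of the pivot. Pressed straight down here, the lever's top is met 92 to 122 mm above this point; resistance climbs to 8 to 12 N some 20 mm lower, then fades to nothing; it snaps over with its top at 52 to 74 mm and lies flat at 49 to 71 mm. Never press over 20 N
- press_b (a point): Point fixed in the lifter at underside height, under the place to press lever_b, 100 mm from the lifter's centre, 50 mm outward of the pivot. Pressed straight down here, the lever's top is met 92 to 122 mm above this point; resistance climbs to 8 to 12 N some 20 mm lower, then fades to nothing; it snaps over with its top at 52 to 74 mm and lies flat at 49 to 71 mm. Never press over 20 N
- pane: Fixed wooden board 300 x 190 x 18 mm carrying a pale grey-green glass pane 280 x 170 x 6 mm. Origin: centre of the board's underside, on the shelf; x along the long side, z up; top of the glass 24 mm above the origin. Either way round is the same. The glass cracks if the lifter bears on it with more than 60 N, or if a lever is pressed with more than 20 N
- lever_a (a joint): Steel lever over the +x cup: strip 80 x 20 x 6 mm reaching outward from a pivot 50 mm from the lifter's centre. 0 rad: sprung up, rising outward at 0.70 rad; grows as pressed; 0.70: flat and locked on a hard stop. Resistance falls to nothing at 0.64, where it snaps over and drops the last 3 mm itself; let go earlier, it springs back. Pivot height unmeasured: 46 to 68 mm above the lifter's underside, differs per lever
- lever_b (a joint): Steel lever over the -x cup: strip 80 x 20 x 6 mm reaching outward from a pivot 50 mm from the lifter's centre. 0 rad: sprung up, rising outward at 0.70 rad; grows as pressed; 0.70: flat and locked on a hard stop. Resistance falls to nothing at 0.64, where it snaps over and drops the last 3 mm itself; let go earlier, it springs back. Pivot height unmeasured: 46 to 68 mm above the lifter's underside, differs per lever
- carton: Bystander: cardboard parts box 85 x 62 x 58 mm with a paper band; origin centre of underside
- motor: Bystander: old dark starter motor, a 72 mm drum about 155 mm long, 100 mm high; origin centre of underside
There are look-alikes about, which are no part of the job. Leave any yellow look-alike of the lifter alone.

How it is judged (in metres and radians):
On the way:
1. the lifter stands centred on the pane, let go, both levers still up (horizontal distance between lifter and pane below 0.018 m and angle between the x axis of lifter and the x axis of pane, either way round below 0.16 rad and z of lifter in the frame of pane between 0.019 and 0.029 m and angle between lifter's own z axis and vertical below 0.05 rad and contact force between the fingers and lifter below 0.2 N and value of joint each of lever_a, lever_b below 0.3 rad), for 0.2 s.
At the end, for the whole second after the job is handed in: The lifter stands still on the glass, its centre within 18 mm of the pane's centre, its length within 0.16 rad (about 9 degrees) of the pane's long side, upright, with both levers snapped flat (above 0.66 rad) (horizontal distance between lifter and pane below 0.018 m and angle between the x axis of lifter and the x axis of pane, either way round below 0.16 rad and z of lifter in the frame of pane between 0.019 and 0.029 m and angle between lifter's own z axis and vertical below 0.05 rad and value of joint each of lever_a, lever_b above 0.66 rad and linear speed of lifter below 0.01 m/s); the robot touches nothing.
It fails at once if a lever is pressed with more than 20 N: the glass cracks (contact force between the fingers and lifter above 20 N and value of joint any of lever_a, lever_b above 0.1 rad).
It fails at once if the lifter bears on the glass with more than 60 N: it cracks (contact force between lifter and pane above 60 N).
It fails at once if the robot itself leans on the glass or its board with more than 20 N (contact force between any of the fingers, the arm and pane above 20 N).
It fails at once if the carton is moved more than 15 mm (distance of carton from where it was at the start of the episode above 0.015 m).
It fails at once if the motor is moved more than 15 mm (distance of motor from where it was at the start of the episode above 0.015 m).
It also fails if it takes over 72 s, if anything falls off the work surface, if the arm or the gripper's body presses on something with over 40 N, if the wrist force passes 120 N, or if a joint passes its speed limit or range.

## Working session

There is one attempt and no reset: what is moved stays moved. The work goes in short steps, Python scripts to look and compute and a tool call to move; the robot and the scene stay as the last step left them, time stands still between calls to the robot, and variables do not carry over. Pictures are saved under pics/ and viewed, and the job is handed in when it is done.

Besides the shell and the picture viewer there is one more tool, called after "Request:" as name(argument=value, ...) on one line, values as JSON. step_arm: Moves the arm, as the interface text tells. Shifts and turns lie within -1 to 1; 1 stands for 100 mm of shift or pi/2 rad of turn. Its arguments: {"type":"object","properties":{"targets":{"type":"array","items":{"type":"array","items":{"type":"number","minimum":-1,"maximum":1}}}},"required":["targets"]}

```bash
ls; mkdir -p pics
python3 - <<'E'
from bench import r
import cv2,json
for n in("side","top"):
    cv2.imwrite(f"pics/{n}0.png",r.grab_frame(n)[:,:,::-1])
    m=r.camera_model(n);print(n,{k:(v.tolist() if hasattr(v,'tolist') else v) for k,v in m.items()})
print(r.read_state())
E
```

```text
pics
side {'fx': 544.3050088036871, 'fy': 544.3050088036871, 'cx': 286.0269248137441, 'cy': 214.54501281522306, 'distortion': [0.02807005652064639, 0.0, 0.0, 0.0, 0.0], 'view': [[0.8712516666681664, -0.4906619963395397, 0.013089640027130466, -0.39871702207075554], [-0.37563270094169193, -0.683689534604214, -0.6256745913459508, 0.3597503098623828], [0.3159439939470154, 0.540203133664338, -0.7799743374419685, 1.25534620102089], [0.0, 0.0, 0.0, 1.0]]}
top {'fx': 537.3027493707826, 'fy': 537.3027493707826, 'cx': 283.14496756670627, 'cy': 214.13707238291158, 'distortion': [-0.020072601730109205, 0.0, 0.0, 0.0, 0.0], 'view': [[0.008520902654520159, -0.999932690029367, 0.007874619266116144, 0.16451729134477827], [-0.9867473392745807, -0.009684121452280694, -0.16197501729042343, 0.549352641638474], [0.16204037352612982, -0.006390086253844544, -0.9867634387963413, 1.3442692485930352], [0.0, 0.0, 0.0, 1.0]]}
{'clock': 0.1, 'q': array([-77.57247692,  26.89301734,  -2.7843184 ,  87.86502763,
         1.37966124,  65.37272629,  -4.71544442]), 'dq': array([-0.02603192, -0.04882395,  0.1196487 , -0.16025214, -0.10464008,
       -0.07429829,  0.00941894]), 'joint_efforts': array([ 4.03466374e-04, -5.09169817e+01, -8.14008596e-02, -2.36827648e+01,
       -6.15417422e-02,  3.44206870e-02,  4.60954743e-05]), 'tool_pos': array([0.16413135, 0.65433622, 0.29131401]), 'tool_rot': array([[ 2.43313697e-01, -3.76733681e-04, -9.69947577e-01],
       [ 9.69946165e-01, -1.65560421e-03,  2.43313986e-01],
       [-1.69751386e-03, -9.99998559e-01, -3.74197915e-05]]), 'force': array([-0.15836135,  0.11903727,  0.51726354]), 'torque': array([ 0.00658057,  0.00847728, -0.0366333 ]), 'opening': 0.08718723139933407}
```

View pics/side0.png

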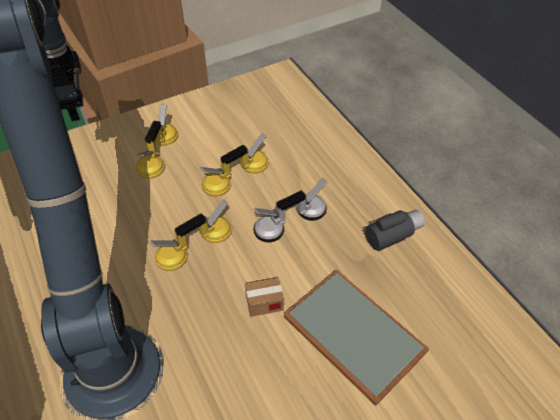

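View pics/top0.png

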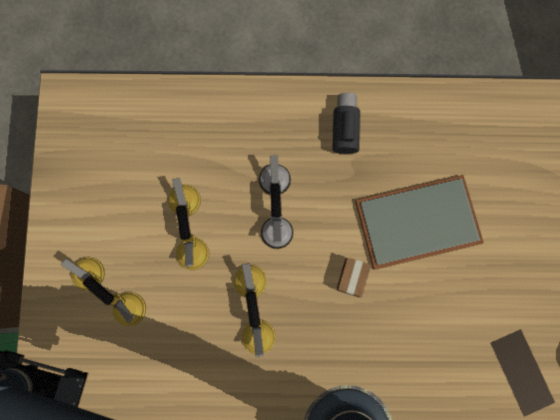

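```bash
cat > h.py <<'E'
import numpy as np,cv2
from bench import r
def cam(n):
    m=r.camera_model(n);K=np.array([[m['fx'],0,m['cx']],[0,m['fy'],m['cy']],[0,0,1]])
    return K,np.array(m['distortion'],float),np.array(m['view'])
def ray(n,px,z):
    K,d,V=cam(n);p=cv2.undistortPoints(np.array(px,float).reshape(-1,1,2),K,d)[:,0]
    R=V[:3,:3];c=-R.T@V[:3,3];D=np.c_[p,np.ones(len(p))]@R
    return c+D*((z-c[2])/D[:,2])[:,None]
def proj(n,P):
    K,d,V=cam(n);return cv2.projectPoints(np.array(P,float).reshape(-1,1,3),cv2.Rodrigues(V[:3,:3])[0],V[:3,3],K,d)[0][:,0]
def crop(n,x,y,w,h,s,f,im=None):
    im=r.grab_frame(n)[:,:,::-1] if im is None else im
    cv2.imwrite(f,cv2.resize(im[y:y+h,x:x+w],None,fx=s,fy=s,interpolation=cv2.INTER_CUBIC))
E
python3 - <<'E'
from h import *
a=cv2.imread('pics/top0.png');b=cv2.imread('pics/side0.png')
crop('top',240,145,80,110,5,'pics/c1.png',a);crop('top',345,165,145,110,5,'pics/c2.png',a)
crop('side',240,170,100,80,7,'pics/c3.png',b);crop('side',275,260,160,145,4,'pics/c4.png',b)
E
```

```text
(no output)
```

View pics/c1.png

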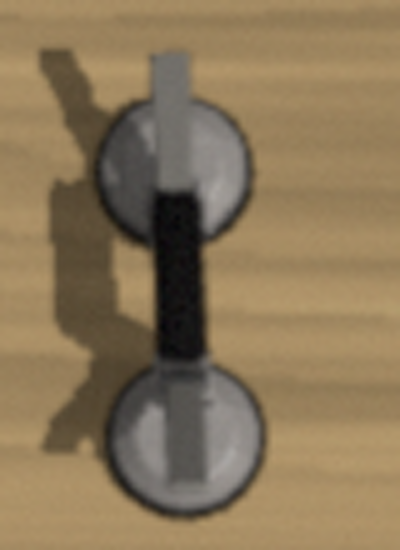

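View pics/c2.png

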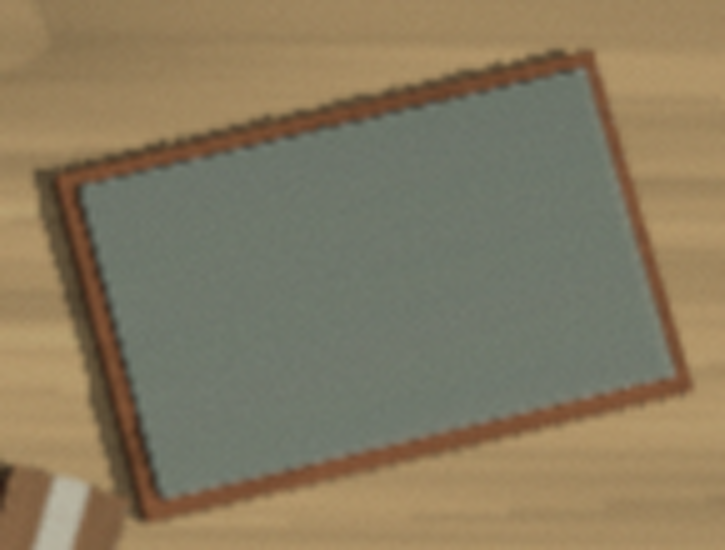

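View pics/c3.png

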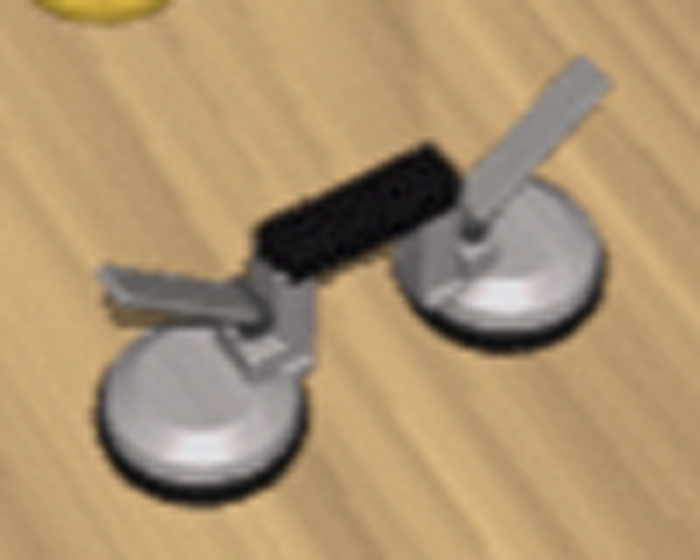

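Run:
```python
from h import *
f=lambda p,o:(np.array(p,float)+.5)/5-.5+o
c=ray('top',f([(175,172),(186,438)],(240,145)),0.006);print('cups',c,c.mean(0),np.linalg.norm(c[0]-c[1]))
d=c[0]-c[1];print('ang',np.degrees(np.arctan2(d[1],d[0])))
h=ray('top',f([(157,192),(200,192),(207,360),(162,360)],(240,145)),0.094);print('handle',h,h.mean(0));d=(h[0]+h[1]-h[2]-h[3]);print(np.degrees(np.arctan2(d[1],d[0])))
g=ray('top',f([(82,185),(583,68),(675,380),(160,500)],(345,165)),0.024);print('glass',g,g.mean(0))
for a,b in((0,1),(3,2)):
  d=g[a]-g[b];print(np.linalg.norm(d),np.degrees(np.arctan2(d[1],d[0])))
# side cam
s=lambda p:(np.array(p,float)+.5)/7-.5+(240,170)
c=ray('side',s([(202,412),(501,265)]),0.006);print('sidecups',c,c.mean(0))
print(proj('side',g),proj('side',[[*g.mean(0)[:2],.024]]))
```

```text
cups [[0.64944981 0.19305189 0.006     ]
 [0.50557548 0.1856433  0.006     ]] [0.57751265 0.1893476  0.006     ] 0.14406495936641275
ang 2.947756463505163
handle [[0.61864551 0.20107038 0.094     ]
 [0.61886713 0.17945468 0.094     ]
 [0.53337157 0.17515084 0.094     ]
 [0.53315263 0.19753923 0.094     ]] [0.57600921 0.18830379 0.094     ]
2.62356077183567
glass [[ 0.5866353  -0.03554586  0.024     ]
 [ 0.65281465 -0.30416905  0.024     ]
 [ 0.48602941 -0.34503794  0.024     ]
 [ 0.42117454 -0.07354661  0.024     ]] [ 0.53666348 -0.18957487  0.024     ]
0.2766552485254962 103.84005663680497
0.2791302519428975 103.43524435774522
sidecups [[0.5063034  0.18614909 0.006     ]
 [0.64932359 0.19378727 0.006     ]] [0.57781349 0.18996818 0.006     ]
[[336.55420781 272.2670958 ]
 [422.54802762 345.88287627]
 [374.236939   395.21708006]
 [287.92459667 311.54893672]] [[353.84848943 328.60577788]]
```

View pics/c4.png

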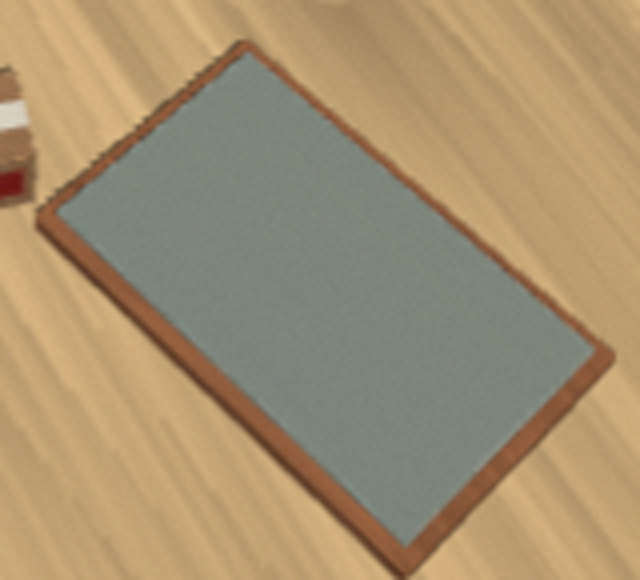

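Request:
step_arm(targets=[[0,0.15,-0.17,0,0,0,0.01],[0,0.21,-0.235,0,0,0,0.01],[0,0.21,-0.235,0,0,0,0.01],[0,0.21,-0.235,0,0,0,0.01],[0,0.21,-0.235,0,0,0,0.01]])

```text
clock: 0.52
tool_pos: [0.2639, 0.5423, 0.2917]
tool_rot: [[0.165, -0.0, -0.986], [0.986, -0.001, 0.165], [-0.001, -1.0, 0.0]]
force: [0.7, 0.5, 0.2]
opening: 0.0869
```

Request:
step_arm(targets=[[0,0.21,-0.235,0,0,0,0.01],[0,0.21,-0.235,0,0,0,0.01],[0,0.21,-0.235,0,0,0,0.01],[0,0.21,-0.235,0,0,0,0.01],[0,0.21,-0.235,0,0,0,0.01]])

```text
clock: 0.93
tool_pos: [0.3689, 0.4247, 0.2919]
tool_rot: [[0.088, -0.0, -0.996], [0.996, -0.001, 0.088], [-0.001, -1.0, 0.0]]
force: [0.3, -0.4, -0.4]
opening: 0.0871
```

Request:
step_arm(targets=[[0,0.21,-0.235,0,0,0,0.01],[0,0.21,-0.235,0,0,0,0.01],[0,0.21,-0.235,0,0,0,0.01],[0,0.21,-0.235,0,0,0,0.01],[0,0.21,-0.235,0,0,0,0.01]])

```text
clock: 1.35
tool_pos: [0.4738, 0.3073, 0.292]
tool_rot: [[0.009, -0.001, -1.0], [1.0, -0.0, 0.009], [-0.0, -1.0, 0.001]]
force: [0.0, 0.1, -0.5]
opening: 0.087
```

Request:
step_arm(targets=[[0,0.21,-0.24,0,0,0,0.01],[0,0.21,-0.24,0,0,0,0.01],[0,0.21,-0.24,0,0,0,0.01],[0,0.21,-0.24,0,0,0,0.007],[0,0.19,-0.22,0,0,0,0]])

```text
clock: 1.77
tool_pos: [0.5771, 0.1888, 0.2919]
tool_rot: [[-0.047, -0.001, -0.999], [0.999, -0.001, -0.047], [-0.001, -1.0, 0.001]]
force: [0.7, -0.3, 0.2]
opening: 0.0872
```

Request:
step_arm(targets=[[0,0,0,-0.3,0,0,0],[0,0,0,-0.3,0,0,0],[0,0,0,-0.2,0,0,0],[0,0,0,0,0,0,0]])

```text
clock: 2.1
tool_pos: [0.5734, 0.1896, 0.2072]
tool_rot: [[-0.048, -0.009, -0.999], [0.999, -0.004, -0.048], [-0.003, -1.0, 0.01]]
force: [-0.2, -0.1, -0.5]
opening: 0.0866
```

Run:
```python
from h import *
crop('side',200,60,200,200,3,'pics/d1.png')
print(r.read_state()['tool_pos'],r.read_state()['q'])
```

```text
[0.57474752 0.19021695 0.20985653] [-27.35615692  25.13315173   6.71912233 102.74404516  -3.58175208
  52.66350715  73.67337277]
```

View pics/d1.png

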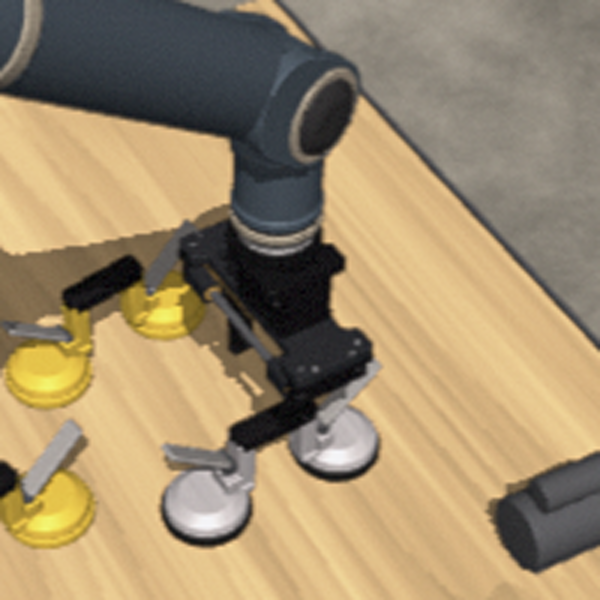

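Request:
step_arm(targets=[[0,0,0,-0.2,0,0,0],[0,0,0,-0.2,0,0,0],[0,0,0,-0.2,0,0,0],[0,0,0,-0.1,0,0,0],[0,0,0,0,0,0,0]])

```text
clock: 2.57
tool_pos: [0.5756, 0.1907, 0.1414]
tool_rot: [[-0.048, -0.002, -0.999], [0.999, -0.001, -0.048], [-0.001, -1.0, 0.002]]
force: [0.3, 1.0, -0.6]
opening: 0.0874
```

Request:
step_arm(targets=[[0,0,0,0,0,0,0],[0,0,0,0,0,0,0],[0,0,0,0,0,0,0]])

```text
clock: 2.82
tool_pos: [0.5772, 0.1911, 0.144]
tool_rot: [[-0.048, 0.003, -0.999], [0.999, 0.001, -0.048], [0.001, -1.0, -0.003]]
force: [-0.5, -0.8, 1.0]
opening: 0.087
```

Request:
step_arm(targets=[[0,0,-0.015,-0.09,0,0,0],[0.5,0,0,0,0,0,0],[0.7,0,0,0,0,0,0],[0.8,0,0,0,0,0,0],[0.9,0,0,0,0,0,0]])

```text
clock: 3.23
tool_pos: [0.5763, 0.1893, 0.1333]
tool_rot: [[-0.048, 0.0, -0.999], [0.999, 0.0, -0.048], [0.0, -1.0, -0.0]]
force: [-0.9, -0.1, -0.9]
opening: 0.068
```

Request:
step_arm(targets=[[1,0,0,0,0,0,0],[1,0,0,0,0,0,0],[1,0,0,0,0,0,0],[1,0,0,0,0,0,0],[1,0,0,0,0,0,0]])

```text
clock: 3.65
tool_pos: [0.5762, 0.1893, 0.1333]
tool_rot: [[-0.048, 0.0, -0.999], [0.999, 0.0, -0.048], [0.0, -1.0, -0.0]]
force: [0.0, 0.3, 0.1]
opening: 0.035
```

Request:
step_arm(targets=[[1,0,0,0,0,0,0],[1,0,0,0,0,0,0],[1,0,0,0,0,0,0],[1,0,0,0,0,0,0],[1,0,0,0,0,0,0]])

```text
clock: 4.07
tool_pos: [0.5763, 0.1883, 0.1333]
tool_rot: [[-0.047, -0.0, -0.999], [0.999, -0.001, -0.047], [-0.001, -1.0, 0.0]]
force: [-0.3, -2.7, 1.6]
opening: 0.0254
```

Request:
step_arm(targets=[[1,0,0,0.05,0,0,0],[1,0,0,0.1,0,0,0],[1,0,0,0.2,0,0,0],[1,0,0,0.25,0,0,0],[1,0,0,0.2,0,0,0]])

```text
clock: 4.48
tool_pos: [0.5755, 0.1901, 0.2142]
tool_rot: [[-0.049, -0.001, -0.999], [0.999, 0.001, -0.049], [0.001, -1.0, 0.001]]
force: [1.2, 1.4, -6.8]
opening: 0.0257
```

Request:
step_arm(targets=[[1,0,0,0.2,0,0,0],[1,0,0,0.2,0,0,0],[1,0,0,0.1,0,0,0],[1,0,0,0,0,0,0],[1,0,0,0,0,0,0]])

```text
clock: 4.9
tool_pos: [0.5756, 0.1896, 0.2629]
tool_rot: [[-0.049, -0.001, -0.999], [0.999, 0.0, -0.049], [0.0, -1.0, 0.001]]
force: [0.0, -0.6, -8.2]
opening: 0.0257
```

Run:
```python
from h import *
crop('side',200,60,200,200,3,'pics/d2.png')
print(r.read_state()['tool_pos'],r.read_state()['q'])
```

```text
[0.5751857  0.18925298 0.26189628] [-27.61490212  21.93307419   7.12968446  99.99400558  -3.14313956
  58.42318644  73.42989608]
```

View pics/d2.png

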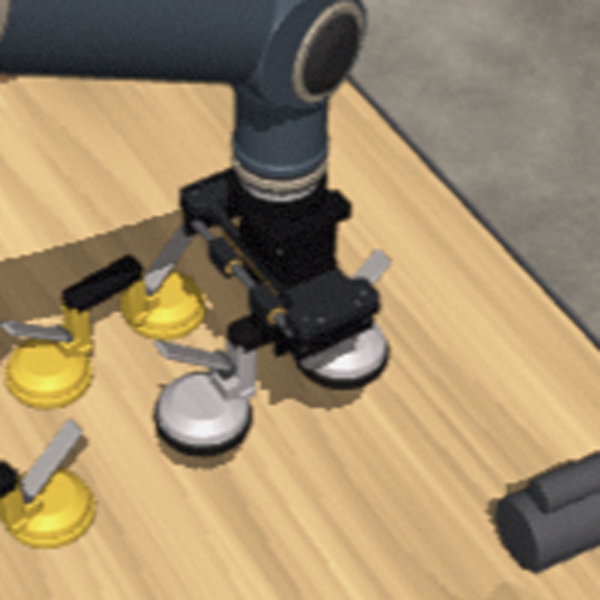

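Request:
step_arm(targets=[[1,-0.02,-0.12,0,0,0,-0.03],[1,-0.024,-0.237,0,0,0,-0.055],[1,-0.024,-0.237,0,0,0,-0.055],[1,-0.024,-0.237,0,0,0,-0.055],[1,-0.024,-0.237,0,0,0,-0.055]])

```text
clock: 5.37
tool_pos: [0.5633, 0.0814, 0.2612]
tool_rot: [[0.342, -0.004, -0.94], [0.94, -0.001, 0.342], [-0.002, -1.0, 0.003]]
force: [0.4, -0.1, -6.9]
opening: 0.026
```

Request:
step_arm(targets=[[1,-0.024,-0.237,0,0,0,-0.055],[1,-0.024,-0.237,0,0,0,-0.055],[1,-0.024,-0.237,0,0,0,-0.055],[1,-0.024,-0.237,0,0,0,-0.055],[1,-0.024,-0.237,0,0,0,-0.055]])

```text
clock: 5.78
tool_pos: [0.5513, -0.0369, 0.2615]
tool_rot: [[0.704, -0.004, -0.71], [0.71, 0.0, 0.704], [-0.002, -1.0, 0.003]]
force: [0.2, 0.4, -7.0]
opening: 0.026
```

Request:
step_arm(targets=[[1,-0.024,-0.237,0,0,0,-0.055],[1,-0.024,-0.237,0,0,0,-0.055],[1,-0.024,-0.237,0,0,0,-0.055],[1,-0.024,-0.237,0,0,0,-0.055],[1,-0.024,-0.237,0,0,0,-0.055]])

```text
clock: 6.2
tool_pos: [0.5395, -0.1551, 0.2615]
tool_rot: [[0.937, -0.003, -0.351], [0.351, 0.001, 0.937], [-0.003, -1.0, 0.002]]
force: [-0.1, 0.5, -7.2]
opening: 0.026
```

Request:
step_arm(targets=[[1,-0.03,-0.23,0,0,0,-0.055],[1,0,-0.12,0,0,0,-0.025],[1,0,0,0,0,0,0],[1,0,0,0,0,0,0],[1,0,0,0,0,0,0]])

```text
clock: 6.62
tool_pos: [0.5378, -0.1876, 0.2623]
tool_rot: [[0.972, -0.002, -0.237], [0.237, 0.002, 0.972], [-0.001, -1.0, 0.002]]
force: [-0.3, 0.3, -7.1]
opening: 0.0256
```

Request:
step_arm(targets=[[1,-0.01,-0.01,-0.2,0,0,0],[1,0,0,-0.3,0,0,0],[1,0,0,-0.25,0,0,0],[1,0,0,-0.15,0,0,0],[1,0,0,0,0,0,0]])

```text
clock: 7.03
tool_pos: [0.5348, -0.1874, 0.1694]
tool_rot: [[0.971, -0.008, -0.238], [0.238, 0.003, 0.971], [-0.007, -1.0, 0.005]]
force: [-0.1, 0.6, -7.8]
opening: 0.0259
```

Request:
step_arm(targets=[[1,0,0,0,0,0,0],[1,0,0,0,0,0,0],[1,0,0,0,0,0,0],[1,0,0,0,0,0,0]])

```text
clock: 7.37
tool_pos: [0.5375, -0.1906, 0.1747]
tool_rot: [[0.972, 0.003, -0.235], [0.235, -0.0, 0.972], [0.003, -1.0, -0.001]]
force: [-0.6, 0.5, -6.4]
opening: 0.0259
```

Run:
```python
from h import *
crop('side',270,230,180,170,4,'pics/d3.png');crop('top',330,150,170,140,4,'pics/d4.png')
```

```text
(no output)
```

View pics/d3.png

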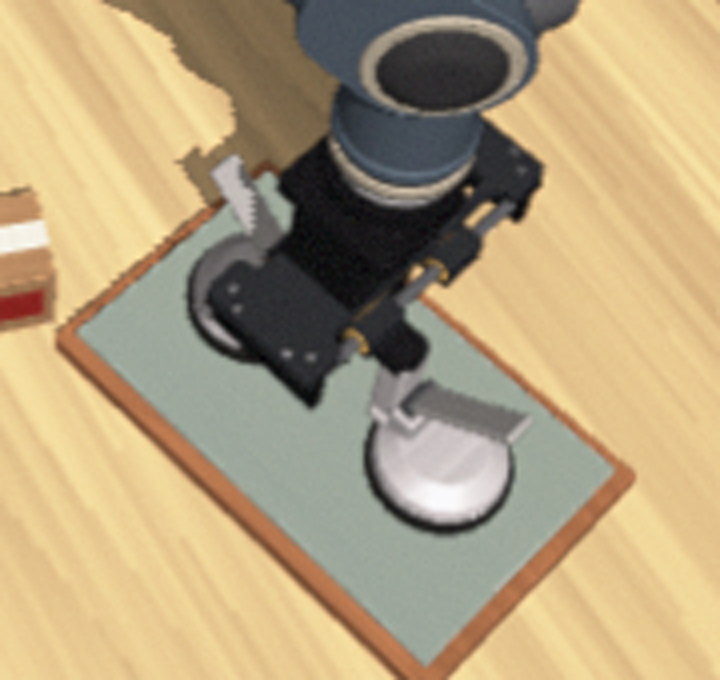

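View pics/d4.png

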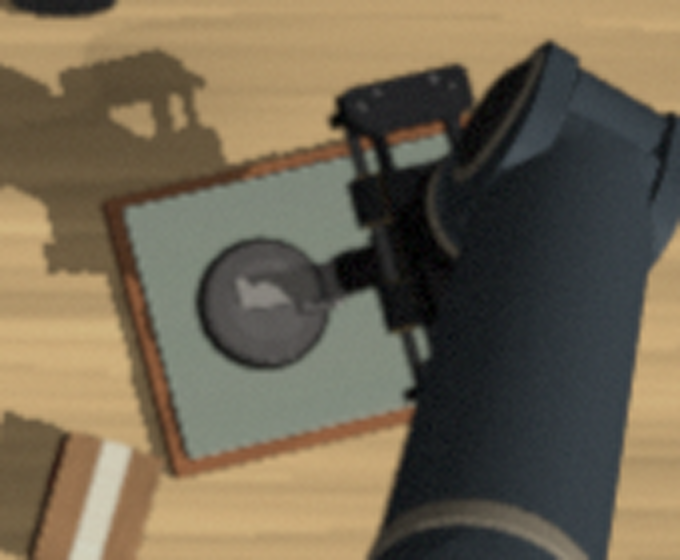

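Request:
step_arm(targets=[[1,-0.01,0,-0.04,0,0,0],[1,0,0,-0.04,0,0,0],[1,0,0,-0.03,0,0,0],[1,0,0,-0.02,0,0,0],[1,0,0,0,0,0,0]])

```text
clock: 7.88
tool_pos: [0.5352, -0.1904, 0.1595]
tool_rot: [[0.972, -0.001, -0.234], [0.234, 0.0, 0.972], [-0.001, -1.0, 0.001]]
force: [-0.5, 0.0, -7.4]
opening: 0.0255
```

Request:
step_arm(targets=[[1,0,0,0,0,0,0],[1,0,0,0,0,0,0],[1,0,0,0,0,0,0]])

```text
clock: 8.13
tool_pos: [0.5358, -0.1907, 0.1604]
tool_rot: [[0.972, 0.0, -0.234], [0.234, -0.0, 0.972], [0.0, -1.0, -0.0]]
force: [0.8, -1.0, -6.1]
opening: 0.0259
```

Request:
step_arm(targets=[[1,0.01,0.01,-0.015,0,0,0],[1,0,0,-0.01,0,0,0],[1,0,0,-0.005,0,0,0],[1,0,0,0,0,0,0]])

```text
clock: 8.47
tool_pos: [0.5368, -0.1894, 0.1573]
tool_rot: [[0.972, 0.0, -0.234], [0.234, 0.0, 0.972], [0.0, -1.0, 0.0]]
force: [-0.0, 0.3, -6.4]
opening: 0.0257
```

Request:
step_arm(targets=[[1,0,0,0,0,0,0],[1,0,0,0,0,0,0]])

```text
clock: 8.63
tool_pos: [0.5367, -0.1896, 0.1573]
tool_rot: [[0.972, 0.0, -0.234], [0.234, 0.0, 0.972], [0.0, -1.0, -0.0]]
force: [0.6, -0.2, -7.2]
opening: 0.0259
```

Request:
step_arm(targets=[[1,0,0,-0.01,0,0,0],[1,0,0,0,0,0,0],[1,0,0,0,0,0,0]])

```text
clock: 8.88
tool_pos: [0.5365, -0.1896, 0.1571]
tool_rot: [[0.972, 0.0, -0.234], [0.234, 0.001, 0.972], [0.0, -1.0, 0.001]]
force: [-4.2, 1.1, 4.9]
opening: 0.0257
```

Request:
step_arm(targets=[[0.9,0,0,0.005,0,0,0],[0.6,0,0,0,0,0,0],[0.3,0,0,0,0,0,0],[0,0,0,0,0,0,0],[0,0,0,0,0,0,0]])

```text
clock: 9.3
tool_pos: [0.5372, -0.1899, 0.157]
tool_rot: [[0.972, 0.001, -0.234], [0.234, -0.001, 0.972], [0.001, -1.0, -0.001]]
force: [-0.3, -0.2, 0.9]
opening: 0.0449
```

Request:
step_arm(targets=[[0,0,0,0,0,0,0],[0,0,0,0,0,0,0],[0,0,0,0,0,0,0],[0,0,0,0,0,0,0],[0,0,0,0,0,0,0]])

```text
clock: 9.72
tool_pos: [0.5366, -0.1896, 0.1568]
tool_rot: [[0.972, 0.0, -0.234], [0.234, 0.0, 0.972], [0.0, -1.0, -0.0]]
force: [0.2, 0.1, 0.2]
opening: 0.0781
```

Request:
step_arm(targets=[[0,0,0,0,0,0,0],[0,0,0,0,0,0,0],[0,0,0,0,0,0,0],[0,0,0,0,0,0,0],[0,0,0,0,0,0,0]])

```text
clock: 10.13
tool_pos: [0.5366, -0.1896, 0.1568]
tool_rot: [[0.972, 0.0, -0.234], [0.234, 0.0, 0.972], [0.0, -1.0, 0.0]]
force: [0.7, 0.4, 0.3]
opening: 0.0865
```

Released. Raise and move aside to check the placement.

Request:
step_arm(targets=[[0,0,0,0.1,0,0,0],[0,0,0,0.3,0,0,0],[0,0,0,0.4,0,0,0],[0,0,0,0.4,0,0,0],[0,0,0,0.2,0,0,0]])

```text
clock: 10.55
tool_pos: [0.5379, -0.1908, 0.3023]
tool_rot: [[0.972, 0.007, -0.233], [0.233, -0.002, 0.972], [0.007, -1.0, -0.003]]
force: [-0.4, -0.2, 1.0]
opening: 0.087
```

Request:
step_arm(targets=[[1,-0.1,0.3,0,0,0,0],[1,-0.1,0.4,0,0,0,0],[1,-0.1,0.4,0,0,0,0],[1,-0.1,0.4,0,0,0,0],[1,0,0.3,0,0,0,0]])

```text
clock: 10.97
tool_pos: [0.4945, -0.0067, 0.2975]
tool_rot: [[0.972, -0.001, -0.236], [0.236, 0.002, 0.972], [-0.0, -1.0, 0.002]]
force: [0.0, -0.3, -0.1]
opening: 0.0613
```

Run:
```python
from h import *
crop('side',270,230,180,170,4,'pics/e3.png');crop('top',340,160,160,120,5,'pics/e4.png')
```

```text
(no output)
```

View pics/e3.png

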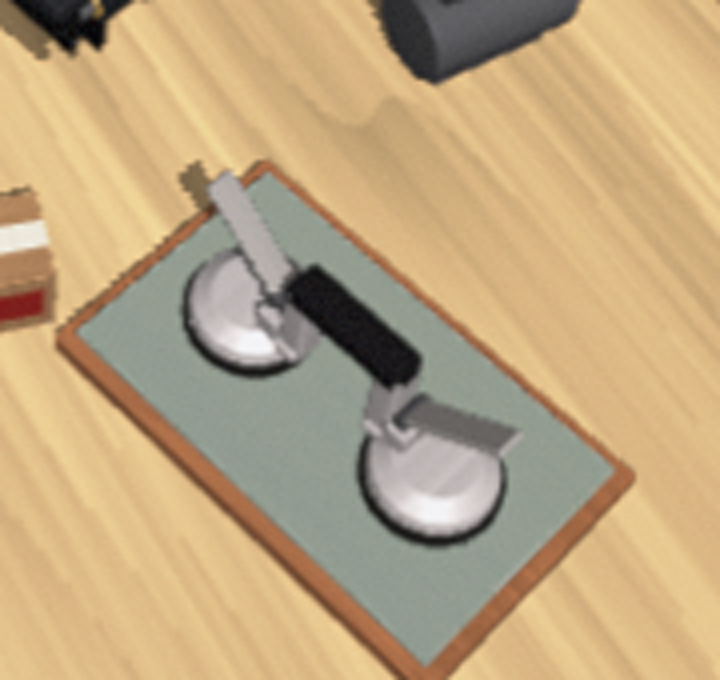

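View pics/e4.png

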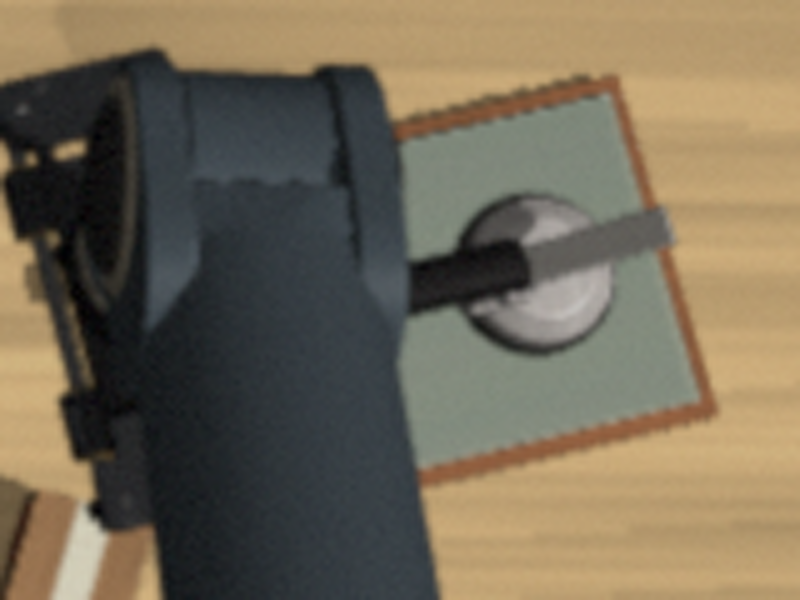

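Run:
```python
from h import *
c=ray('side',(np.array([(256,308),(432,475)])+.5)/4-.5+(270,230),0.030);m=c.mean(0);d=c[0]-c[1]
print(c,m,np.linalg.norm(d),np.degrees(np.arctan2(d[1],d[0])))
print(ray('top',(np.array([(539,274)])+.5)/5-.5+(340,160),.030))
u=np.array([np.cos(np.radians(103.65)),np.sin(np.radians(103.65))])
print(np.array([.5367,-.19])+.1*u,np.array([.5367,-.19])-.1*u)
print(r.read_state()['tool_pos'])
```

```text
[[ 0.52400355 -0.11874865  0.03      ]
 [ 0.55460593 -0.26033142  0.03      ]] [ 0.53930474 -0.18954004  0.03      ] 0.1448522944236749 102.19655859876016
[[ 0.55367107 -0.26119153  0.03      ]]
[ 0.51310098 -0.09282446] [ 0.56029902 -0.28717554]
[ 0.49625139 -0.00370076  0.29743649]
```

Request:
step_arm(targets=[[1,0.05,-0.22,0,0,0,0],[1,0.05,-0.22,0,0,0,0],[1,0.05,-0.22,0,0,0,0],[1,0.03,-0.23,0,0,0,0],[1,0,0,-0.2,0,0,0]])

```text
clock: 11.48
tool_pos: [0.5167, -0.1055, 0.2808]
tool_rot: [[0.974, 0.009, -0.226], [0.226, -0.004, 0.974], [0.008, -1.0, -0.006]]
force: [0.6, -0.4, -0.3]
opening: 0.0203
```

Request:
step_arm(targets=[[1,0,0,-0.2,0,0,0],[1,0,0,-0.17,0,0,0],[1,0,0,0,0,0,0],[1,0,0,0,0,0,0],[1,0,0,0,0,0,0]])

```text
clock: 11.9
tool_pos: [0.5152, -0.0992, 0.241]
tool_rot: [[0.972, 0.002, -0.234], [0.234, -0.0, 0.972], [0.002, -1.0, -0.001]]
force: [0.7, -0.8, -0.1]
opening: 0.0005
```

Request:
step_arm(targets=[[1,0,0,0,0,0,0],[1,0,0,0,0,0,0],[1,0,0,0,0,0,0]])

```text
clock: 12.15
tool_pos: [0.515, -0.0986, 0.2406]
tool_rot: [[0.972, 0.002, -0.234], [0.234, 0.0, 0.972], [0.002, -1.0, -0.0]]
force: [-0.3, 0.0, 0.7]
opening: 0.0005
```

Run:
```python
from h import *
crop('side',240,180,200,170,4,'pics/f1.png')
print(r.read_state()['tool_pos'],r.read_state()['opening'],r.read_state()['force'])
```

```text
[ 0.51490033 -0.09852802  0.24044948] 0.00045944481077031345 [ 1.14610842 -0.65496572  0.18330468]
```

View pics/f1.png

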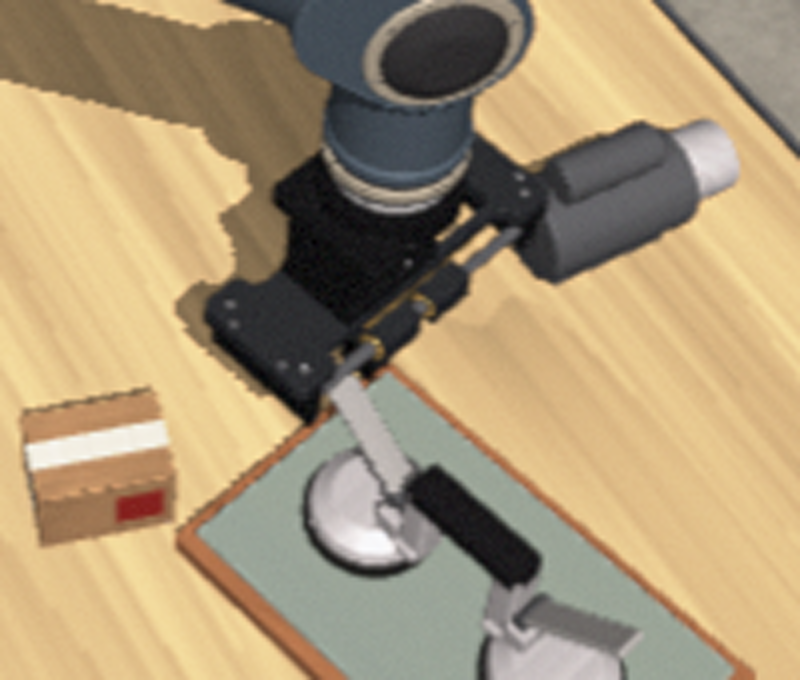

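Request:
step_arm(targets=[[1,-0.01,0.05,-0.05,0,0,0],[1,0,0,-0.05,0,0,0],[1,0,0,-0.03,0,0,0],[1,0,0,-0.01,0,0,0],[1,0,0,0,0,0,0]])

```text
clock: 12.62
tool_pos: [0.5133, -0.0935, 0.2252]
tool_rot: [[0.972, -0.001, -0.234], [0.234, -0.0, 0.972], [-0.001, -1.0, 0.0]]
force: [-0.5, 0.1, -0.6]
opening: 0.0004
```

Request:
step_arm(targets=[[1,0,0,-0.02,0,0,0],[1,0,0,-0.02,0,0,0],[1,0,0,-0.02,0,0,0],[1,0,0,-0.02,0,0,0]])

```text
clock: 12.95
tool_pos: [0.5136, -0.0936, 0.2176]
tool_rot: [[0.972, 0.0, -0.234], [0.234, 0.0, 0.972], [0.0, -1.0, 0.0]]
force: [0.3, -0.4, -0.2]
opening: 0.0005
```

Request:
step_arm(targets=[[1,0,0,-0.02,0,0,0],[1,0,0,-0.02,0,0,0],[1,0,0,-0.02,0,0,0]])

```text
clock: 13.2
tool_pos: [0.5136, -0.0936, 0.2115]
tool_rot: [[0.972, 0.0, -0.234], [0.234, 0.0, 0.972], [0.0, -1.0, 0.0]]
force: [-0.4, 0.2, -0.2]
opening: 0.0005
```

Request:
step_arm(targets=[[1,0,0,-0.02,0,0,0],[1,0,0,-0.02,0,0,0],[1,0,0,-0.02,0,0,0]])

```text
clock: 13.45
tool_pos: [0.5137, -0.0929, 0.2059]
tool_rot: [[0.972, -0.0, -0.234], [0.234, 0.001, 0.972], [0.0, -1.0, 0.001]]
force: [-1.2, 2.8, 4.7]
opening: 0.0003
```

Request:
step_arm(targets=[[1,0,0,-0.02,0,0,0],[1,0,0,-0.02,0,0,0],[1,0,0,-0.02,0,0,0]])

```text
clock: 13.7
tool_pos: [0.514, -0.0938, 0.2]
tool_rot: [[0.972, 0.001, -0.234], [0.234, -0.0, 0.972], [0.001, -1.0, -0.001]]
force: [-0.7, 0.1, 3.7]
opening: 0.0004
```

Request:
step_arm(targets=[[1,0,0,-0.02,0,0,0],[1,0,0,-0.02,0,0,0]])

```text
clock: 13.87
tool_pos: [0.514, -0.0937, 0.1959]
tool_rot: [[0.972, 0.001, -0.234], [0.234, 0.0, 0.972], [0.001, -1.0, -0.0]]
force: [-0.4, 0.4, 5.1]
opening: 0.0006
```

Request:
step_arm(targets=[[1,0,0,-0.02,0,0,0],[1,0,0,-0.02,0,0,0]])

```text
clock: 14.03
tool_pos: [0.514, -0.0935, 0.192]
tool_rot: [[0.972, 0.001, -0.234], [0.234, 0.0, 0.972], [0.001, -1.0, 0.0]]
force: [-0.5, 0.6, 6.3]
opening: 0.0006
```

Request:
step_arm(targets=[[1,0,0,-0.02,0,0,0],[1,0,0,-0.02,0,0,0]])

```text
clock: 14.2
tool_pos: [0.5141, -0.0934, 0.1881]
tool_rot: [[0.972, 0.001, -0.234], [0.234, 0.001, 0.972], [0.001, -1.0, 0.0]]
force: [-0.4, 0.8, 8.4]
opening: 0.0004
```

Request:
step_arm(targets=[[1,0,0,-0.02,0,0,0],[1,0,0,-0.02,0,0,0]])

```text
clock: 14.37
tool_pos: [0.5141, -0.0931, 0.1843]
tool_rot: [[0.972, 0.001, -0.234], [0.234, 0.001, 0.972], [0.001, -1.0, 0.001]]
force: [-0.5, 1.0, 9.9]
opening: 0.0003
```

Request:
step_arm(targets=[[1,0,0,-0.02,0,0,0],[1,0,0,-0.02,0,0,0]])

```text
clock: 14.53
tool_pos: [0.5141, -0.0928, 0.1804]
tool_rot: [[0.972, 0.001, -0.235], [0.235, 0.002, 0.972], [0.001, -1.0, 0.001]]
force: [-2.0, 3.4, 10.0]
opening: 0.0004
```

Request:
step_arm(targets=[[1,0,0,-0.02,0,0,0],[1,0,0,-0.02,0,0,0]])

```text
clock: 14.7
tool_pos: [0.5141, -0.0925, 0.1764]
tool_rot: [[0.972, 0.001, -0.235], [0.235, 0.002, 0.972], [0.001, -1.0, 0.002]]
force: [-1.3, 4.0, 10.3]
opening: 0.0005
```

Request:
step_arm(targets=[[1,0,0,-0.015,0,0,0],[1,0,0,-0.015,0,0,0]])

```text
clock: 14.87
tool_pos: [0.5141, -0.0921, 0.1733]
tool_rot: [[0.972, 0.001, -0.235], [0.235, 0.003, 0.972], [0.001, -1.0, 0.002]]
force: [-0.6, 3.0, 10.3]
opening: 0.0005
```

Request:
step_arm(targets=[[1,0,0,-0.01,0,0,0],[1,0,0,-0.01,0,0,0]])

```text
clock: 15.03
tool_pos: [0.514, -0.092, 0.1712]
tool_rot: [[0.972, 0.0, -0.235], [0.235, 0.003, 0.972], [0.001, -1.0, 0.003]]
force: [-1.4, 3.9, 9.2]
opening: 0.0005
```

Request:
step_arm(targets=[[1,0,0,-0.01,0,0,0],[1,0,0,-0.01,0,0,0]])

```text
clock: 15.2
tool_pos: [0.5139, -0.0921, 0.1691]
tool_rot: [[0.972, 0.0, -0.235], [0.235, 0.002, 0.972], [0.001, -1.0, 0.002]]
force: [-0.5, 4.1, 7.7]
opening: 0.0007
```

Request:
step_arm(targets=[[1,0,0,-0.01,0,0,0],[1,0,0,-0.01,0,0,0]])

```text
clock: 15.37
tool_pos: [0.5139, -0.0922, 0.167]
tool_rot: [[0.972, 0.0, -0.235], [0.235, 0.002, 0.972], [0.001, -1.0, 0.002]]
force: [-0.7, 3.0, 5.4]
opening: 0.0005
```

Request:
step_arm(targets=[[1,0,0,-0.01,0,0,0],[1,0,0,-0.01,0,0,0]])

```text
clock: 15.53
tool_pos: [0.5138, -0.0927, 0.1647]
tool_rot: [[0.972, 0.0, -0.235], [0.235, 0.001, 0.972], [0.001, -1.0, 0.001]]
force: [0.8, 2.8, 3.4]
opening: 0.0004
```

Request:
step_arm(targets=[[1,0,0,-0.01,0,0,0]])

```text
clock: 15.62
tool_pos: [0.5136, -0.0931, 0.1636]
tool_rot: [[0.972, 0.0, -0.235], [0.235, 0.0, 0.972], [0.0, -1.0, 0.0]]
force: [-0.7, 2.1, 2.2]
opening: 0.0003
```

Request:
step_arm(targets=[[1,0,0,-0.01,0,0,0]])

```text
clock: 15.7
tool_pos: [0.5135, -0.0936, 0.1624]
tool_rot: [[0.972, -0.0, -0.234], [0.234, -0.0, 0.972], [-0.0, -1.0, -0.0]]
force: [0.1, 0.2, 1.6]
opening: 0.0007
```

Request:
step_arm(targets=[[1,0,0,0,0,0,0]])

```text
clock: 15.78
tool_pos: [0.5131, -0.0939, 0.1622]
tool_rot: [[0.972, -0.001, -0.234], [0.234, -0.001, 0.972], [-0.001, -1.0, -0.0]]
force: [0.1, 0.0, 0.0]
opening: 0.0005
```

Request:
step_arm(targets=[[1,0,0,-0.008,0,0,0]])

```text
clock: 15.87
tool_pos: [0.5132, -0.094, 0.1616]
tool_rot: [[0.972, -0.001, -0.234], [0.234, -0.001, 0.972], [-0.001, -1.0, -0.0]]
force: [0.0, -0.2, -0.2]
opening: 0.0004
```

Request:
step_arm(targets=[[1,0,0,0,0,0,0],[1,0,0,0,0,0,0]])

```text
clock: 16.03
tool_pos: [0.5132, -0.0939, 0.1616]
tool_rot: [[0.972, -0.001, -0.234], [0.234, -0.0, 0.972], [-0.001, -1.0, -0.0]]
force: [0.1, -0.1, -0.2]
opening: 0.0002
```

Request:
step_arm(targets=[[1,0,0,0.1,0,0,0],[1,0,0,0.2,0,0,0],[1,0,0,0.3,0,0,0],[1,0,0,0.3,0,0,0],[1,0,0,0.1,0,0,0]])

```text
clock: 16.45
tool_pos: [0.5154, -0.0945, 0.2666]
tool_rot: [[0.972, 0.007, -0.234], [0.234, -0.0, 0.972], [0.007, -1.0, -0.002]]
force: [0.8, 0.2, 0.5]
opening: 0.0004
```

Run:
```python
from h import *
crop('side',240,180,200,170,4,'pics/f2.png')
print(r.read_state()['tool_pos'])
```

```text
[ 0.51561561 -0.0943658   0.26680029]
```

View pics/f2.png

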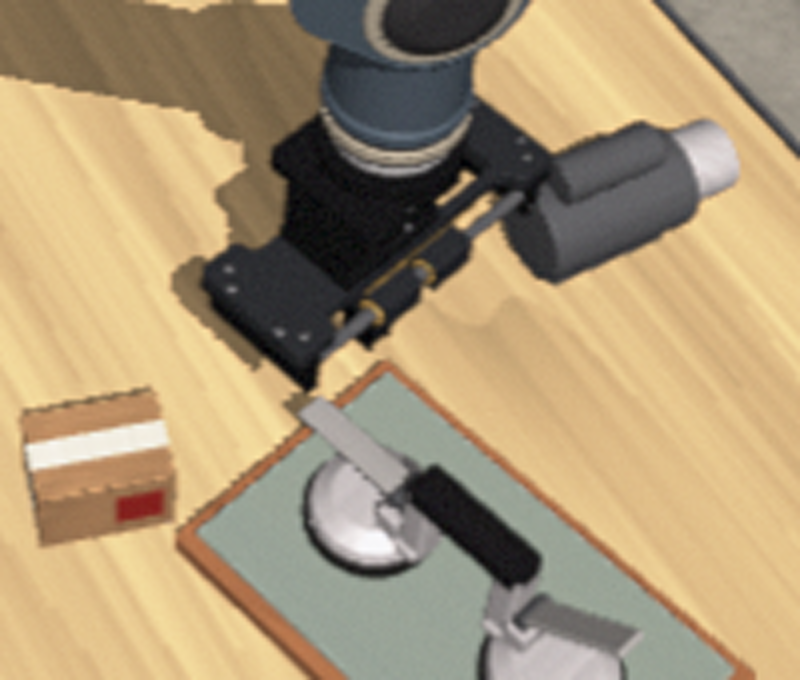

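Request:
step_arm(targets=[[1,0.06,-0.25,0,0,0,0],[1,0.09,-0.35,0,0,0,0],[1,0.09,-0.35,0,0,0,0],[1,0.09,-0.35,0,0,0,0],[1,0.09,-0.35,0,0,0,0]])

```text
clock: 16.92
tool_pos: [0.5554, -0.2597, 0.261]
tool_rot: [[0.972, -0.001, -0.235], [0.235, 0.001, 0.972], [-0.001, -1.0, 0.001]]
force: [-0.3, -0.5, 0.2]
opening: 0.0002
```

Request:
step_arm(targets=[[1,0.05,-0.28,0,0,0,0],[1,0,0,0,0,0,0],[1,0,0,0,0,0,0],[1,0,0,-0.15,0,0,0],[1,0,0,-0.1,0,0,0]])

```text
clock: 17.33
tool_pos: [0.5604, -0.2848, 0.2356]
tool_rot: [[0.972, -0.001, -0.236], [0.236, 0.002, 0.972], [-0.001, -1.0, 0.002]]
force: [-0.5, 0.5, -1.0]
opening: 0.0004
```

Request:
step_arm(targets=[[1,0,0,0,0,0,0],[1,0,0,0,0,0,0],[1,0,0,0,0,0,0],[1,0,0,0,0,0,0]])

```text
clock: 17.67
tool_pos: [0.561, -0.2863, 0.2376]
tool_rot: [[0.972, 0.001, -0.235], [0.235, -0.0, 0.972], [0.001, -1.0, -0.0]]
force: [0.0, -0.0, -0.3]
opening: 0.0002
```

Run:
```python
from h import *
crop('side',270,210,200,170,4,'pics/f3.png')
print(r.read_state()['tool_pos'])
```

```text
[ 0.56093587 -0.28644155  0.23770277]
```

View pics/f3.png

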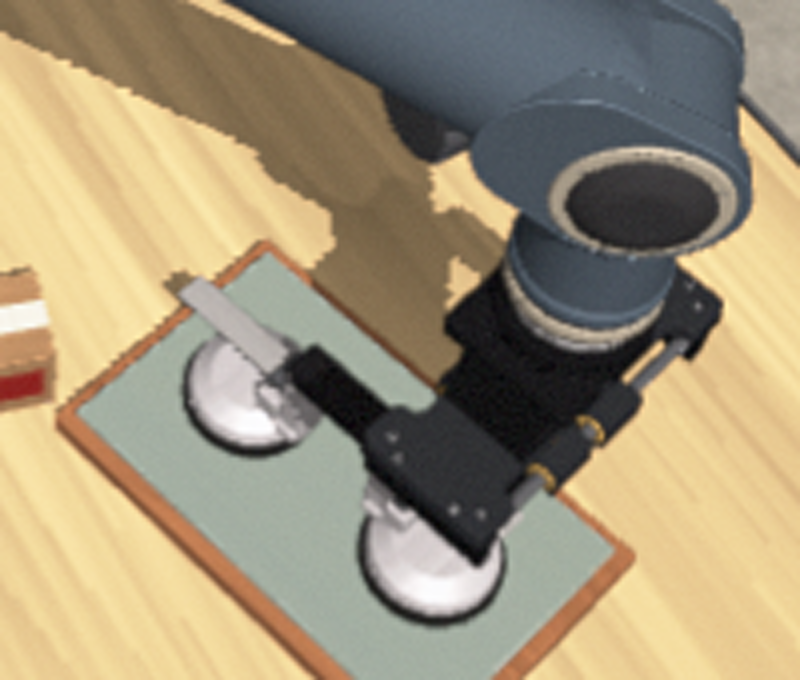

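Request:
step_arm(targets=[[1,0,0,-0.03,0,0,0],[1,0,0,-0.03,0,0,0],[1,0,0,-0.03,0,0,0],[1,0,0,-0.03,0,0,0],[1,0,0,-0.02,0,0,0]])

```text
clock: 18.13
tool_pos: [0.5604, -0.2865, 0.2224]
tool_rot: [[0.972, -0.001, -0.234], [0.234, 0.0, 0.972], [-0.0, -1.0, 0.0]]
force: [0.7, -0.1, -0.3]
opening: 0.0005
```

Request:
step_arm(targets=[[1,0,0,-0.02,0,0,0],[1,0,0,-0.02,0,0,0],[1,0,0,-0.02,0,0,0]])

```text
clock: 18.38
tool_pos: [0.5606, -0.2866, 0.2168]
tool_rot: [[0.972, 0.0, -0.234], [0.234, 0.0, 0.972], [0.0, -1.0, -0.0]]
force: [0.8, -0.3, 0.2]
opening: 0.0002
```

Request:
step_arm(targets=[[1,0,0,-0.02,0,0,0],[1,0,0,-0.02,0,0,0],[1,0,0,-0.02,0,0,0]])

```text
clock: 18.63
tool_pos: [0.5606, -0.2866, 0.2108]
tool_rot: [[0.972, 0.0, -0.234], [0.234, 0.0, 0.972], [0.0, -1.0, -0.0]]
force: [-1.0, -0.1, 0.3]
opening: 0.0004
```

Request:
step_arm(targets=[[1,0,0,-0.02,0,0,0],[1,0,0,-0.02,0,0,0],[1,0,0,-0.02,0,0,0]])

```text
clock: 18.88
tool_pos: [0.5606, -0.2866, 0.2048]
tool_rot: [[0.972, 0.0, -0.234], [0.234, 0.0, 0.972], [0.0, -1.0, 0.0]]
force: [0.7, 0.0, -0.5]
opening: 0.0001
```

Request:
step_arm(targets=[[1,0,0,-0.02,0,0,0],[1,0,0,-0.02,0,0,0],[1,0,0,-0.02,0,0,0]])

```text
clock: 19.13
tool_pos: [0.5607, -0.2868, 0.199]
tool_rot: [[0.972, 0.001, -0.234], [0.234, -0.001, 0.972], [0.0, -1.0, -0.001]]
force: [0.9, -0.9, 3.3]
opening: 0.0003
```

Request:
step_arm(targets=[[1,0,0,-0.02,0,0,0],[1,0,0,-0.02,0,0,0],[1,0,0,-0.02,0,0,0]])

```text
clock: 19.38
tool_pos: [0.5609, -0.2873, 0.1936]
tool_rot: [[0.972, 0.002, -0.233], [0.234, -0.001, 0.972], [0.001, -1.0, -0.001]]
force: [0.3, -0.4, 3.5]
opening: 0.0005
```

Request:
step_arm(targets=[[1,0,0,-0.02,0,0,0],[1,0,0,-0.02,0,0,0]])

```text
clock: 19.55
tool_pos: [0.5608, -0.2862, 0.189]
tool_rot: [[0.972, 0.0, -0.235], [0.235, 0.001, 0.972], [0.001, -1.0, 0.0]]
force: [-0.8, 0.2, 4.8]
opening: 0.0003
```

Request:
step_arm(targets=[[1,0,0,-0.02,0,0,0],[1,0,0,-0.02,0,0,0]])

```text
clock: 19.72
tool_pos: [0.5609, -0.2866, 0.1851]
tool_rot: [[0.972, 0.001, -0.234], [0.234, -0.0, 0.972], [0.001, -1.0, -0.0]]
force: [-0.1, -0.8, 6.7]
opening: 0.0005
```

Request:
step_arm(targets=[[1,0,0,-0.02,0,0,0],[1,0,0,-0.02,0,0,0]])

```text
clock: 19.88
tool_pos: [0.5611, -0.287, 0.1815]
tool_rot: [[0.972, 0.002, -0.234], [0.234, -0.001, 0.972], [0.001, -1.0, -0.001]]
force: [-0.4, -1.0, 7.5]
opening: 0.0006
```

Request:
step_arm(targets=[[1,0,0,-0.02,0,0,0],[1,0,0,-0.02,0,0,0]])

```text
clock: 20.05
tool_pos: [0.5613, -0.2876, 0.1779]
tool_rot: [[0.972, 0.003, -0.234], [0.234, -0.002, 0.972], [0.002, -1.0, -0.003]]
force: [-0.7, -1.1, 7.7]
opening: 0.0008
```

Request:
step_arm(targets=[[1,0,0,-0.02,0,0,0],[1,0,0,-0.02,0,0,0]])

```text
clock: 20.22
tool_pos: [0.5615, -0.2881, 0.1743]
tool_rot: [[0.972, 0.003, -0.234], [0.234, -0.003, 0.972], [0.003, -1.0, -0.004]]
force: [0.6, -1.7, 9.4]
opening: 0.0005
```

Request:
step_arm(targets=[[1,0,0,-0.02,0,0,0],[1,0,0,-0.02,0,0,0]])

```text
clock: 20.38
tool_pos: [0.5617, -0.2887, 0.1707]
tool_rot: [[0.972, 0.004, -0.234], [0.234, -0.004, 0.972], [0.003, -1.0, -0.005]]
force: [0.1, -3.7, 9.1]
opening: 0.0004
```

Request:
step_arm(targets=[[1,0,0,-0.015,0,0,0],[1,0,0,-0.015,0,0,0]])

```text
clock: 20.55
tool_pos: [0.5618, -0.2892, 0.1678]
tool_rot: [[0.972, 0.005, -0.233], [0.233, -0.005, 0.972], [0.004, -1.0, -0.006]]
force: [0.8, -4.0, 9.5]
opening: 0.0005
```

Request:
step_arm(targets=[[1,0,0,-0.015,0,0,0],[1,0,0,-0.015,0,0,0]])

```text
clock: 20.72
tool_pos: [0.5618, -0.2893, 0.1648]
tool_rot: [[0.972, 0.005, -0.233], [0.233, -0.005, 0.972], [0.004, -1.0, -0.006]]
force: [0.4, -4.3, 7.9]
opening: 0.0007
```

Request:
step_arm(targets=[[1,0,0,-0.01,0,0,0],[1,0,0,-0.01,0,0,0]])

```text
clock: 20.88
tool_pos: [0.5618, -0.289, 0.1626]
tool_rot: [[0.972, 0.005, -0.233], [0.233, -0.005, 0.972], [0.003, -1.0, -0.006]]
force: [0.2, -4.0, 7.9]
opening: 0.0007
```

Request:
step_arm(targets=[[1,0,0,-0.01,0,0,0],[1,0,0,-0.01,0,0,0]])

```text
clock: 21.05
tool_pos: [0.5617, -0.2887, 0.1604]
tool_rot: [[0.972, 0.004, -0.233], [0.234, -0.004, 0.972], [0.003, -1.0, -0.005]]
force: [-0.1, -3.2, 7.9]
opening: 0.0003
```

Request:
step_arm(targets=[[1,0,0,-0.01,0,0,0],[1,0,0,-0.01,0,0,0]])

```text
clock: 21.22
tool_pos: [0.5615, -0.2883, 0.158]
tool_rot: [[0.972, 0.003, -0.234], [0.234, -0.003, 0.972], [0.003, -1.0, -0.004]]
force: [0.8, -2.5, 4.4]
opening: 0.0006
```

Request:
step_arm(targets=[[1,0,0,-0.01,0,0,0],[1,0,0,-0.01,0,0,0]])

```text
clock: 21.38
tool_pos: [0.5609, -0.2871, 0.1551]
tool_rot: [[0.972, 0.001, -0.234], [0.234, -0.001, 0.972], [0.001, -1.0, -0.001]]
force: [0.6, -1.0, 1.7]
opening: 0.0006
```

Request:
step_arm(targets=[[1,0,0,-0.01,0,0,0]])

```text
clock: 21.47
tool_pos: [0.5604, -0.2862, 0.1534]
tool_rot: [[0.972, -0.001, -0.234], [0.234, 0.001, 0.972], [-0.001, -1.0, 0.001]]
force: [0.0, -0.3, 0.3]
opening: 0.0006
```

Request:
step_arm(targets=[[1,0,0,0,0,0,0]])

```text
clock: 21.55
tool_pos: [0.5598, -0.2854, 0.1527]
tool_rot: [[0.972, -0.003, -0.235], [0.235, 0.002, 0.972], [-0.002, -1.0, 0.003]]
force: [-0.3, 0.1, 0.1]
opening: 0.0005
```

Force is gone: snapped. Lift off, clear, and check.

Request:
step_arm(targets=[[1,0,0,-0.003,0,0,0],[1,0,0,0,0,0,0]])

```text
clock: 21.72
tool_pos: [0.56, -0.2857, 0.1527]
tool_rot: [[0.972, -0.002, -0.235], [0.235, 0.002, 0.972], [-0.002, -1.0, 0.002]]
force: [0.4, -0.1, 0.3]
opening: 0.0006
```

Request:
step_arm(targets=[[1,0,0,0.1,0,0,0],[1,0,0,0.3,0,0,0],[1,0,0,0.4,0,0,0],[1,0,0,0.4,0,0,0],[1,0,0,0.3,0,0,0]])

```text
clock: 22.13
tool_pos: [0.5608, -0.2871, 0.3077]
tool_rot: [[0.972, 0.003, -0.234], [0.234, -0.001, 0.972], [0.003, -1.0, -0.002]]
force: [0.7, -0.3, 0.9]
opening: 0.0006
```

Request:
step_arm(targets=[[1,-0.1,0.3,0,0,0,0],[1,-0.1,0.4,0,0,0,0],[1,-0.1,0.4,0,0,0,0],[1,-0.1,0.4,0,0,0,0],[1,-0.1,0.4,0,0,0,0]])

```text
clock: 22.55
tool_pos: [0.5096, -0.095, 0.3043]
tool_rot: [[0.972, 0.001, -0.234], [0.234, 0.0, 0.972], [0.001, -1.0, 0.0]]
force: [0.7, 0.4, -0.4]
opening: 0.0004
```

Request:
step_arm(targets=[[1,0,0.4,0,0,0,0],[1,0,0.4,0,0,0,0],[1,0,0.4,0,0,0,0],[1,0,0.3,0,0,0,0],[1,0,0.2,0,0,0,0]])

```text
clock: 22.97
tool_pos: [0.5099, 0.0775, 0.3043]
tool_rot: [[0.971, 0.0, -0.239], [0.239, 0.002, 0.971], [0.001, -1.0, 0.002]]
force: [-0.5, 0.2, 0.9]
opening: 0.0007
```

Request:
step_arm(targets=[[1,0,0,0,0,0,0],[1,0,0,0,0,0,0],[1,0,0,0,0,0,0],[1,0,0,0,0,0,0],[1,0,0,0,0,0,0]])

```text
clock: 23.38
tool_pos: [0.5107, 0.0718, 0.3039]
tool_rot: [[0.973, 0.0, -0.232], [0.232, -0.0, 0.973], [0.0, -1.0, -0.0]]
force: [-0.4, -0.5, -0.1]
opening: 0.0004
```

Run:
```python
from h import *
crop('side',240,190,200,200,3,'pics/g1.png');crop('top',320,90,180,210,2.8,'pics/g2.png')
```

```text
(no output)
```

View pics/g1.png

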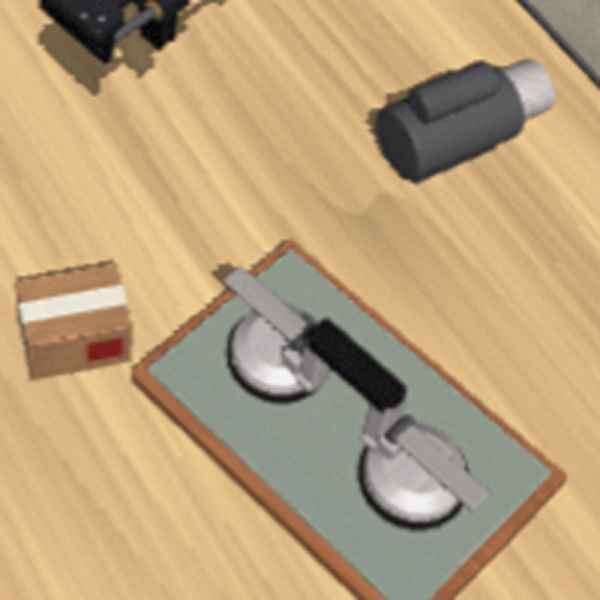

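View pics/g2.png

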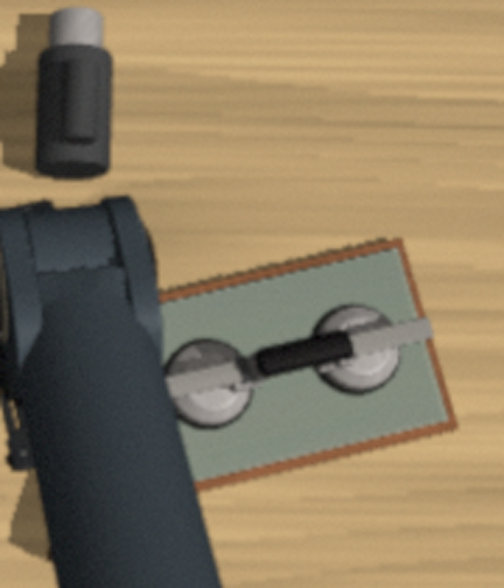

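Run:
```python
from h import *
c=ray('side',(np.array([(279,352),(414,475)])+.5)/3-.5+(240,190),0.030);d=c[0]-c[1];print(c.mean(0),np.degrees(np.arctan2(d[1],d[0])))
r.close_job()
```

```text
[ 0.53831324 -0.18905187  0.03      ] 103.48462252335129
the job is handed in; nothing more can be done
```

I stood the lifter on the glass, let go of it, and pressed both levers down until they snapped over. The job was handed in at about 23.5 s on the robot's clock; no verdict is reported, so the results below are my own checks.

- **Position:** in the last side picture the lifter's centre is about 2 mm from the pane's centre. Its length is within about 0.2° of the pane's long side.
- **Levers:** the highest vertical reading while pressing was about 10 N (about 11 N including the sideways push), and it fell to zero on both. Both look flat in the last pictures. I had no direct reading of the lever angles, so "flat" rests on the force drop and the pictures.
- **Surroundings:** the carton and motor look to be where they were, by eye only. I left the yellow look-alikes alone, and the arm ended clear of everything.
- **Disagreement:** just after release, the side camera gave an angle about 1.5° off the pane's long side. The later reading agreed with the pane, so I put the first down to reading the pixels by hand.

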